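Push the pitch tray home in the corner of the bench stop

TASK

Get the rectangular pitch tray ready for chasing: push it gently along the bench with the fingertips, never lifting or tipping it, until it sits home in the inside corner of the wooden bench stop, one long side flush against the long batten and one short side flush against the short batten, so that it cannot creep under the hammer. Then take the hand away, and leave the pots, cup, punches, hammer and brush where they are.

Things in the scene. Friction and masses are not known exactly. Their poses are not given: they have to be found in the camera images.
- tray: pitch tray: pale wooden frame filled to the brim with hard dark pitch, a brass relief bedded on top (66 x 100 mm, 10 mm above the rim). 160 mm long (y), 115 wide (x), 36 high to the rim, four plain upright sides, 0.7 to 1 kg; slides with 3 to 7 N. Origin: centre of its underside. Starts short of the long batten and to the right (-y) of its place, turned up to 0.35 rad from square with the stop
- stop: bench stop: an L of two fixed hardwood battens, 30 mm wide, 22 high. Origin: inside corner, bench level. Long batten on the side away from the robot: its inner face is x = 0, 300 mm from the corner to -y. Short one on the left: its inner face is y = 0, 120 mm from the corner to -x. Tray home: centre at x -57.5, y -80 mm, axes parallel to these. Turned up to 0.14 rad
- cup: bystander: open brass cup, 64 mm across, 55 mm high, standing to the near left of the stop. Origin: centre of its underside
- pot_cup: bystander: round dark steel pitch pot 120 mm across and 56 mm high, with a brass cup bedded mouth-down on top (105 mm in all), to the right. Origin: centre of its underside
- pot_plain: bystander: round dark steel pitch pot 110 mm across and 45 mm high (57 mm with the pitch), behind the long batten. Origin: centre of its underside
- punch_tin: bystander: metal tin 68 mm across and 85 mm high, with steel punches standing in it up to 140 mm, behind the long batten. Origin: centre of its underside
- punch: bystander: a square steel chasing punch 9 x 9 x 110 mm lying beside the short batten, on its outer (left) side. Origin: centre of its underside, x along it
- hammer: bystander: chasing hammer 250 mm long, 27 mm high, lying to the left of the stop. Origin: on the bench under the middle of it, x along the shaft towards the head
- brush: bystander: brass-wire brush with a dark wooden stock 200 x 22 x 28 mm, lying to the near right. Origin: centre of its underside, x along it
Mind the look-alikes: they are no part of the job. Leave any blue or purple look-alike of the tray alone.

How it is judged:
At the end, for the whole second after the job is handed in: The tray lies flat on the bench, at rest, its long side within 3 mm of the long batten and its short side within 3 mm of the short batten (measured at its centre), square with the stop to 0.025 rad; every bystander is within 20 mm of where it started (x of tray in the frame of stop between -0.0605 and -0.0535 m and y of tray in the frame of stop between -0.083 and -0.076 m and angle between the x axis of tray and the x axis of stop, either way round below 0.025 rad and height (world z) of tray below 0.004 m and angle between tray's own z axis and vertical below 0.03 rad and linear speed of tray below 0.01 m/s and distance of each of cup, pot_cup, pot_plain, punch_tin, punch, hammer, brush from where it was at the start of the episode below 0.02 m); the robot touches nothing.
It fails at once if the tray is lifted or tipped (more than 10 mm off the bench or 0.1 rad) (height (world z) of tray above 0.01 m or angle between tray's own z axis and vertical above 0.1 rad).
It fails at once if the tray is knocked along (faster than 0.5 m/s) (linear speed of tray above 0.5 m/s).
It fails at once if a pot, the cup, a punch, the punch tin, the hammer or the brush is moved more than 20 mm (distance of any of cup, pot_cup, pot_plain, punch_tin, punch, hammer, brush from where it was at the start of the episode above 0.02 m).
It also fails if it takes over 54 s, if anything falls off the work surface, if the arm or the gripper's body presses on something with over 40 N, if the wrist force passes 120 N, or if a joint passes its speed limit or range.

ROBOT

A 7-joint arm with a two-finger parallel gripper is mounted at the origin on the work surface. World frame = base frame: x ahead of the robot, y to its left, z up, the work surface at z = 0. Lengths are in m, angles in rad, forces in N, time in s.
With the tool pointing down it reaches from about 0.4 to 0.85 m from the base axis. Payload 10.4 kg.
Tool frame: the origin (TCP) lies between the finger pads; the fingertips stand manip.tip_extent ahead of it and the grasp point (between the pads) lies 6 mm ahead of it (manip.tip_extent is the distance from the TCP to the fingertips, in m); z points along the fingers, y is the line along which they close (so a half turn about z gives the same grasp; the last joint's range is limited). The gripper opens to 85 mm and grips with 20 to 120 N. Pads are 22 mm wide; open, the fingers measure 114 mm over their backs; the gripper's body (76 mm by 85 mm) begins 54 mm behind the grasp point. The pads swing forward as they close: fully open they stand 13 mm farther back than shut.
Start: joints at [-1.366, 0.332, -0.065, 1.46, 0.022, 1.35, -0.088], TCP at [0.141, 0.609, 0.256] pointing down, gripper open.
Joint ranges: [-2.6, 2.6], [-0.5, 2.12], [-1.47, 1.34], [0.16, 2.42], [-1.27, 4.41], [0.06, 2.06], [-2.6, 2.6]. Speed limits (rad/s): [2.22, 2.22, 2.79, 2.79, 3.14, 3.14, 3.14].

INTERFACE

Orientations are given as a unit quaternion [x, y, z, w].
In Python, from workcell import get_obs, optics, workorder, manip gives the robot as it stands.
- The arm moves only by the tool jog_arm, never from a script. Its argument "increments" is a list of rows, each a list of 7 numbers: the shift along the tool's x, y, z in m, then the turn, a rotation vector about the tool's x, y, z in rad, then the opening, from -1 (shut) to 1 (fully open). A call has 1 to 5 rows; each row is the pose to reach, as a shift and turn from the pose commanded when the call began, along the tool's axes at that moment; what a row does not reach only later rows make up. A row lasts 1/12 s, in which the tool goes at most 41.7 mm and 7.16 degrees, less where a joint would pass 70% of its speed; a pose out of reach is approached as far as the arm can. A call with a gripper value outside its range is refused whole. The fingers move at their own pace and stop on an object; "grip_force" is the grip in N (left out, the last holds). Time passes only in rows, so rows that repeat a pose let the fingers close. It gives the time, the measured TCP pose, the force, the opening and the grip force at its end, in the units of the state.
- get_obs(): the state, without advancing time (a new reading comes with each control period).
- optics.camera(name): name is "scene" or "top"; returns a dict with "color" (400x640x3 uint8, red, green, blue), "depth" (400x640 float32, m along the optical axis (not along the pixel's ray), 0 where there is no reading), "K" (3x3 intrinsics, pixels), "R" (3x3) and "t" (3): a world point X has camera coordinates R X + t. Camera axes: x right, y down, z forward; pixel columns grow to the right and rows downward; lengths in m; the calibration is good to about 2 mm. A picture is of the moment at which its call begins.
- workorder.hand_in(): hands the job in; it is judged then, once.
The state is a dict: "clock": time; "joint_pos": joint angles; "joint_velocities": joint speeds; "tau": joint torques, N m; "position": TCP position; "ee_rot": TCP orientation; "ft_force": force on the tool from outside, world axes, zero at the start; "torque": the same for the moment, N m; "grip_width": opening from 0.0 (shut) to 1.0 (fully open); "grasp_force": force on a finger pad.
Only numpy, scipy, OpenCV 4.12 (cv2) and the standard library are available. Lean on these libraries where they do the work, as an engineer would, in place of code of your own. Each camera call takes 0.05 s, during which the arm holds its last target. There are 200 camera calls.

## Working session

There is one attempt and no reset: what is moved stays moved. The work goes in short steps, Python scripts to look and compute and a tool call to move; the robot and the scene stay as the last step left them, time stands still between calls to the robot, and variables do not carry over. Pictures are saved under pics/ and viewed, at most 10 in all, crops included, and the job is handed in when it is done.

Besides the shell and the picture viewer there is one more tool, called after "Request:" as name(argument=value, ...) on one line, values as JSON. jog_arm: Moves the arm, as the interface text tells. Its arguments: {"type":"object","properties":{"increments":{"type":"array"},"grip_force":{"type":"number"}},"required":["increments"]}

```bash
mkdir -p pics
python3 - <<'E'
from workcell import get_obs, optics, workorder, manip
import cv2,numpy as np
print(manip.tip_extent); o=get_obs(); print(o['clock'],o['position'],o['ee_rot'])
for n in ('top','scene'):
    c=optics.camera(n); cv2.imwrite(f'pics/{n}0.png',c['color'][...,::-1]); np.savez(f'{n}0.npz',**c)
    print(c['K'].tolist(),c['R'].tolist(),c['t'])
E
```

```text
0.025
0.0 [0.14105891 0.60849243 0.255517  ] [ 1.13640024e-01  9.93521710e-01 -7.44450074e-04 -5.54674736e-05]
[[404.223331808842, 0.0, 323.30842476138343], [0.0, 404.223331808842, 200.57975759795883], [0.0, 0.0, 1.0]] [[0.01906771884958822, -0.9997782013326999, 0.008942607999053769], [-0.981488726599926, -0.02042220343112983, -0.19042797369155856], [0.1905683647805386, -0.005146041874026176, -0.9816604385417098]] [-0.107298    0.52721257  1.08884908]
[[461.82115717742073, 0.0, 318.528050664688], [0.0, 461.82115717742073, 203.16865904534683], [0.0, 0.0, 1.0]] [[-0.06315022694852387, 0.9979188073582449, -0.0130423447680223], [0.5560298962615144, 0.024328385754751557, -0.8308061651853442], [-0.8287597983129728, -0.05971753149005765, -0.556409034014523]] [ 0.14639707 -0.2824555   1.71033845]
```

View pics/top0.png

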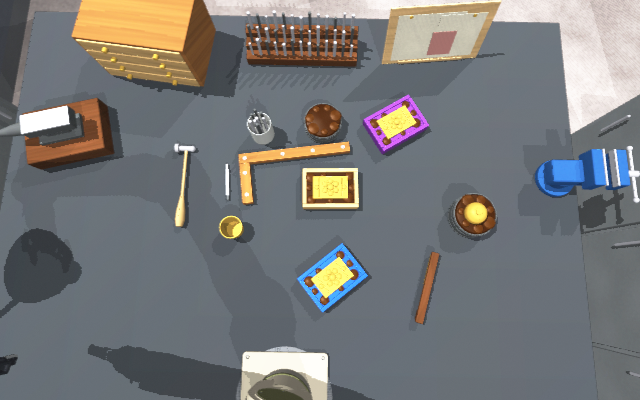

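View pics/scene0.png

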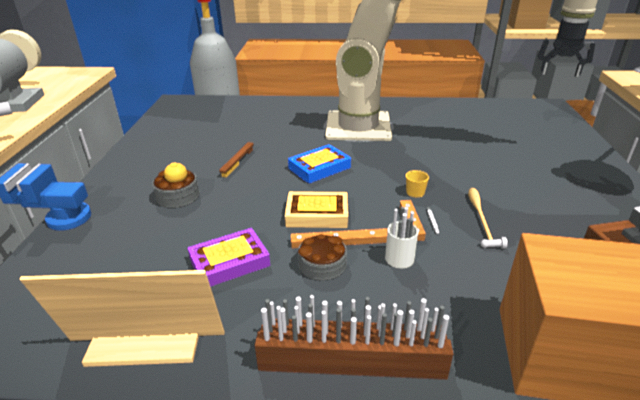

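Candidates for the tray: the pale wooden one at top (331,188), a purple look-alike at (396,124) and a blue look-alike at (333,278). By the description I choose the pale one beside the orange L-stop, whose corner is at about (252,163). Next: one close crop to check it, and a measurement.

```bash
cat > h.py <<'E'
import numpy as np, cv2
from workcell import get_obs, optics
def world(c):
    v,u=np.mgrid[:400,:640]; d=c['depth']; K=c['K']
    P=np.stack([(u-K[0,2])/K[0,0]*d,(v-K[1,2])/K[1,1]*d,d],-1)
    return (P-c['t'])@c['R']
def masks(c):
    W=world(c); hsv=cv2.cvtColor(c['color'],cv2.COLOR_RGB2HSV); z=W[...,2]
    return W,hsv,z
def rect(p):
    r=cv2.minAreaRect((p[:,:2]*1000).astype(np.float32)); return np.round(r[0],1),np.round(r[1],1),round(r[2],2),np.round(cv2.boxPoints(r),1).tolist()
E
python3 - <<'E'
from h import *
c=dict(np.load('top0.npz')); W,hsv,z=masks(c)
cv2.imwrite('pics/crop.png',cv2.resize(c['color'][130:240,210:390,::-1],None,fx=4,fy=4,interpolation=cv2.INTER_CUBIC))
for (u,v) in [(331,170),(331,206),(306,188),(331,188),(320,153),(247,190),(275,156),(340,220),(262,163)]: print((u,v),hsv[v,u],np.round(W[v,u],4))
E
```

```text
(331, 170) [ 30  30 255] [ 0.6227 -0.1174  0.037 ]
(331, 206) [ 30  35 255] [ 0.5169 -0.1191  0.0358]
(306, 188) [ 18 130 223] [ 0.5681 -0.0464  0.0355]
(331, 188) [ 28 146 255] [ 0.5675 -0.1181  0.0448]
(320, 153) [ 18 153 251] [ 0.678  -0.0844  0.0226]
(247, 190) [ 21 144 254] [0.5609 0.1246 0.0249]
(275, 156) [ 17 155 250] [0.666  0.0483 0.0223]
(340, 220) [103  33 122] [ 0.4828 -0.1471 -0.0032]
(262, 163) [135   8  65] [ 0.6514  0.0896 -0.0043]
```

View pics/crop.png

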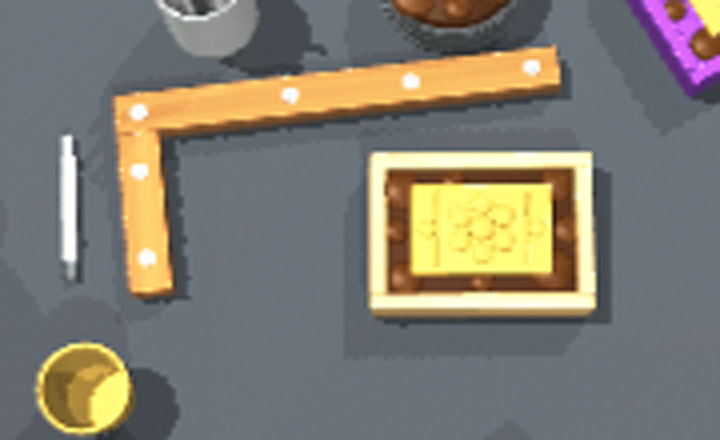

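The crop shows the pale frame with dark pitch and brass relief (crop 370–595, 152–315), nearly square to the image, with the stop corner at crop (160,130). The choice holds.

```bash
cat >> h.py <<'E'
from scipy.optimize import minimize
def plane(c,uv,h):
    K,R,t=c['K'],c['R'],c['t']; d=np.c_[uv,np.ones(len(uv))]@np.linalg.inv(K).T@R; o=-R.T@t
    return (o+d*((h-o[2])/d[:,2])[:,None])[:,:2]*1000
def rot(a): return np.array([[np.cos(a),-np.sin(a)],[np.sin(a),np.cos(a)]])
def sd(q,b):  # signed distance-ish to box (x0,x1,y0,y1), >0 inside
    return np.min([q[:,0]-b[0],b[1]-q[:,0],q[:,1]-b[2],b[3]-q[:,1]],0)
def fit(P,m,boxes,x0):
    # soft occupancy fit: inside prob vs mask
    def f(x):
        q=(P-x[:2])@rot(x[2]/100)
        s=np.max([sd(q,b) for b in boxes],0)
        return np.mean((1/(1+np.exp(-np.clip(s/1.0,-50,50)))-m)**2)
    r=minimize(f,x0,method='Nelder-Mead',options=dict(xatol=.01,fatol=1e-9,maxiter=2000,initial_simplex=[x0]+[np.add(x0,d) for d in ([15,0,0],[0,15,0],[0,0,8])])); return r.x,r.fun
SB=[(0,30,-300,30),(-120,0,0,30)]; TB=[(-57.5,57.5,-80,80)]
def roi(c,h,cond,lo,hi):
    v,u=np.mgrid[:400,:640]; P=plane(c,np.c_[u.ravel(),v.ravel()].astype(float),h)
    k=((P>lo)&(P<hi)).all(1); return P[k],cond.ravel()[k].astype(float)
def fill(m):
    m=m.astype(np.uint8); cs,_=cv2.findContours(m,cv2.RETR_EXTERNAL,cv2.CHAIN_APPROX_NONE)
    o=np.zeros_like(m); cv2.drawContours(o,[max(cs,key=cv2.contourArea)],-1,1,-1); return o
def stop(c,x0=(645,95,6)):
    W,hsv,z=masks(c); H,S,V=cv2.split(hsv)
    m=(H>10)&(H<24)&(S>110)&(V>150)&(z>.012)&(z<.03)
    m=cv2.morphologyEx(m.astype(np.uint8),cv2.MORPH_CLOSE,np.ones((5,5)))
    P,mm=roi(c,.022,fill(m),[450,-300],[800,180]); return fit(P,mm,SB,x0)
def tray(c,x0=(568,-118,0)):
    W,hsv,z=masks(c); H,S,V=cv2.split(hsv)
    m=(z>.03)&(z<.06)&(np.abs(W[...,0]-x0[0]/1000)<.11)&(np.abs(W[...,1]-x0[1]/1000)<.12)
    P,mm=roi(c,.036,fill(m),[x0[0]-110,x0[1]-120],[x0[0]+110,x0[1]+120]); return fit(P,mm,TB,x0)
def rel(s,t): return (t[:2]-s[:2])@rot(s[2]/100), (t[2]-s[2])/100
E
python3 - <<'E'
from h import *
c=dict(np.load('top0.npz')); s,e=stop(c); t,e2=tray(c); print(s,e,t,e2,rel(s,t))
# scale check
W,hsv,z=masks(c)
for n,m in (('rim',(z>.03)&(z<.04)&(hsv[...,1]<60)&(abs(W[...,0]-.57)<.08)&(abs(W[...,1]+.118)<.1)),): print(rect(W[m]))
print('bystanders z>10mm near:',rect(W[(z>.02)&(abs(W[...,0]-.45)<.05)&(abs(W[...,1]-.165)<.06)]))
E
```

```text
[645.63128401 123.9163603   14.07848381] 0.002340621140469307 [ 572.60127354 -115.90566435    2.91300102] 0.003961746930916397 (array([-105.95934601, -227.20167898]), np.float64(-0.11165482792199372))
(array([ 573. , -116.2]), array([113.6, 158. ]), 1.23, [[514.5, -38.5], [517.9000244140625, -196.39999389648438], [631.5, -194.0], [628.0999755859375, -36.0]])
bystanders z>10mm near: (array([450.3, 157.7]), array([59. , 61.7]), 1.59, [[419.8999938964844, 187.8000030517578], [421.6000061035156, 126.0999984741211], [480.6000061035156, 127.69999694824219], [478.8999938964844, 189.39999389648438]])
```

Run:
```python
from h import *
c=dict(np.load('top0.npz')); s,e=stop(c); t,_=tray(c)
W,hsv,z=masks(c); H,S,V=cv2.split(hsv)
m=fill(cv2.morphologyEx(((H>10)&(H<24)&(S>110)&(V>150)&(z>.012)&(z<.03)).astype(np.uint8),cv2.MORPH_CLOSE,np.ones((5,5))))
v,u=np.where(m); P=plane(c,np.c_[u,v].astype(float),.022)
q=(P-s[:2])@rot(s[2]/100)
# edges: per-bin extremes
print('long: y, xmin,xmax')
for y in range(-290,20,30):
    k=abs(q[:,1]-y)<3
    if k.sum(): print(y,np.round([q[k,0].min(),q[k,0].max()],1))
print('short: x,ymin,ymax')
for x in range(-120,0,20):
    k=abs(q[:,0]-x)<3
    if k.sum(): print(x,np.round([q[k,1].min(),q[k,1].max()],1))
vis=c['color'][...,::-1].copy(); vis=vis[130:240,210:390]
vis=cv2.resize(vis,None,fx=4,fy=4,interpolation=cv2.INTER_CUBIC)
def draw(p,pts,h,col):
    X=np.array(pts,float)@rot(p[2]/100).T+p[:2]; X=np.c_[X/1000,np.full(len(X),h)]
    k=(X@c['R'].T+c['t'])@c['K'].T; uv=k[:,:2]/k[:,2:]
    cv2.polylines(vis,[np.int32((uv-[210,130]+.5)*4)],True,col,1)
draw(s,[(0,0),(0,-300),(30,-300),(30,30),(-120,30),(-120,0)],.022,(255,0,0))
draw(t,[(-57.5,-80),(-57.5,80),(57.5,80),(57.5,-80)],.036,(0,0,255))
cv2.imwrite('pics/ov.png',vis)
```

```text
long: y, xmin,xmax
-290 [-0.  28.1]
-260 [ 0.1 28.5]
-230 [ 0.5 28.9]
-200 [ 1.  29.4]
-170 [ 1.4 29.8]
-140 [ 1.9 27.1]
-110 [ 2.3 27.6]
-80 [ 2.8 28. ]
-50 [ 0.5 28.4]
-20 [ 1.  29.2]
10 [-119.4   29.3]
short: x,ymin,ymax
-120 [ 1.5 27.5]
-100 [ 0.2 29.2]
-80 [ 1.  27.4]
-60 [ 2.1 28.6]
-40 [ 0.5 29.7]
-20 [ 1.6 28.2]
```

View pics/ov.png

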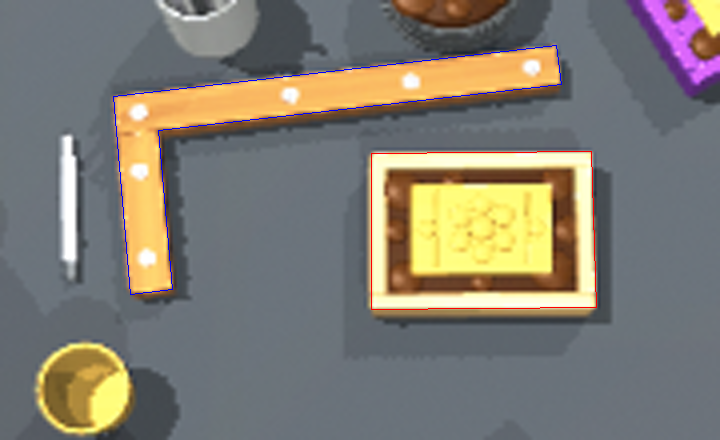

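```bash
cat >> h.py <<'E'
from scipy.spatial.transform import Rotation as Rn
S=np.array([645.63,123.92,14.08])
def go(sx,sy,z,phi):
    """target TCP in stop frame (mm), z mm, tool x at angle phi (deg) from stop x"""
    o=get_obs(); p=np.array(o['position'])*1000; R=Rn.from_quat(o['ee_rot'])
    g=np.r_[rot(S[2]/100)@[sx,sy]+S[:2],z]; a=np.radians(phi)+S[2]/100
    x=np.array([np.cos(a),np.sin(a),0]); zt=np.array([0,0,-1.]); G=Rn.from_matrix(np.c_[x,np.cross(zt,x),zt])
    print('now stop',np.round(((p[:2]-S[:2])@rot(S[2]/100)),1),'z',round(p[2],1),'goal world',np.round(g),'shift mm',np.round(R.inv().apply(g-p),1),'turn',np.round((R.inv()*G).as_rotvec(),4),'t',round(o['clock'],2),'F',np.round(o['ft_force'],1),'q',np.round(o['joint_pos'],2))
E
python3 -c "
from h import *
go(-140,0,250,90);go(-106,-355,150,90)"
```

```text
now stop [-431.5  550.7] z 255.6 goal world [507. 104. 250.] shift mm [-470.3 -408.6    6.2] turn [-1.0000e-03  8.0000e-04  1.2023e+00] t 0.1 F [-0.3 -0.3  0.3] q [-1.37  0.33 -0.06  1.46  0.02  1.35 -0.09]
now stop [-431.5  550.7] z 255.6 goal world [ 590. -242.  150.] shift mm [-629.9 -727.4  106.6] turn [-1.0000e-03  8.0000e-04  1.2023e+00] t 0.1 F [-0.3 -0.3  0.3] q [-1.37  0.33 -0.06  1.46  0.02  1.35 -0.09]
```

Request:
jog_arm(increments=[[-0.47, -0.41, 0.006, 0, 0, 1.2, 0.6], [-0.47, -0.41, 0.006, 0, 0, 1.2, 0.6], [-0.47, -0.41, 0.006, 0, 0, 1.2, 0.6], [-0.47, -0.41, 0.006, 0, 0, 1.2, 0.6], [-0.47, -0.41, 0.006, 0, 0, 1.2, 0.6]])

```text
clock: 0.52
position: [0.2639, 0.438, 0.2539]
ee_rot: [0.416, 0.909, -0.0, -0.0]
ft_force: [0.4, 0.3, 1.5]
grip_width: 0.8
grasp_force: 0.0
```

```bash
python3 -c "
from h import *
go(-140,0,250,90);go(-106,-355,150,90)"
```

```text
now stop [-333.9  364.6] z 253.9 goal world [507. 104. 250.] shift mm [-411.5  -33.9    3.9] turn [-5.00e-04  1.00e-04  5.71e-01] t 0.52 F [0.4 0.3 1.5] q [-1.21  0.08  0.09  1.77 -0.01  1.3  -0.4 ]
now stop [-333.9  364.6] z 253.9 goal world [ 590. -242.  150.] shift mm [-728.6 -197.2  104. ] turn [-5.00e-04  1.00e-04  5.71e-01] t 0.52 F [0.4 0.3 1.5] q [-1.21  0.08  0.09  1.77 -0.01  1.3  -0.4 ]
```

Request:
jog_arm(increments=[[-0.41, -0.034, 0.0, 0, 0, 0.57, 0.6], [-0.41, -0.034, 0.0, 0, 0, 0.57, 0.6], [-0.41, -0.034, 0.0, 0, 0, 0.57, 0.6], [-0.41, -0.034, 0.0, 0, 0, 0.57, 0.6], [-0.41, -0.034, 0.0, 0, 0, 0.57, 0.6]])

```text
clock: 0.93
position: [0.3874, 0.2703, 0.2543]
ee_rot: [0.656, 0.755, 0.0, -0.0]
ft_force: [1.7, 0.3, 0.1]
grip_width: 0.8
grasp_force: 0.0
```

```bash
python3 -c "
from h import *
go(-106,-355,200,90)"
```

```text
now stop [-235.1  181.2] z 254.3 goal world [ 590. -242.  200.] shift mm [-536.2  129.    54.1] turn [-0.0001 -0.0004  0.0002] t 0.93 F [1.7 0.3 0.1] q [-1.   -0.02  0.29  1.86  0.    1.29 -0.57]
```

Request:
jog_arm(increments=[[-0.536, 0.13, 0.05, 0, 0, 0, 0.6], [-0.536, 0.13, 0.05, 0, 0, 0, 0.6], [-0.536, 0.13, 0.05, 0, 0, 0, 0.6], [-0.536, 0.13, 0.05, 0, 0, 0, 0.6], [-0.536, 0.13, 0.05, 0, 0, 0, 0.6]])

```text
clock: 1.35
position: [0.465, 0.078, 0.2353]
ee_rot: [0.653, 0.757, 0.0, -0.0]
ft_force: [1.3, 0.1, 0.6]
grip_width: 0.802
grasp_force: 0.0
```

```bash
python3 -c "
from h import *
go(-106,-355,200,90)"
```

```text
now stop [-185.3  -20.1] z 235.3 goal world [ 590. -242.  200.] shift mm [-335.5   76.8   35.2] turn [ 0.0001 -0.0005  0.0073] t 1.35 F [1.3 0.1 0.6] q [-0.79 -0.02  0.53  1.9   0.01  1.25 -0.12]
```

Request:
jog_arm(increments=[[-0.335, 0.077, 0.035, 0, 0, 0.007, 0.6], [-0.335, 0.077, 0.035, 0, 0, 0.007, 0.6], [-0.335, 0.077, 0.035, 0, 0, 0.007, 0.6], [-0.335, 0.077, 0.035, 0, 0, 0.007, 0.6], [-0.335, 0.077, 0.035, 0, 0, 0.007, 0.6]])

```text
clock: 1.77
position: [0.5409, -0.1147, 0.2142]
ee_rot: [0.655, 0.755, 0.0, 0.0]
ft_force: [1.2, 1.4, 0.3]
grip_width: 0.798
grasp_force: 0.0
```

```bash
python3 -c "
from h import *
go(-106,-355,150,90)"
```

```text
now stop [-137.2 -221.5] z 214.2 goal world [ 590. -242.  150.] shift mm [-133.5   31.1   64.2] turn [ 0.0004 -0.0002  0.0009] t 1.77 F [1.2 1.4 0.3] q [-0.51  0.23  0.73  1.75 -0.17  1.23  0.41]
```

Request:
jog_arm(increments=[[-0.1335, 0.031, 0.064, 0, 0, 0, 0.6], [-0.1335, 0.031, 0.064, 0, 0, 0, 0.6], [-0.1335, 0.031, 0.064, 0, 0, 0, 0.6], [-0.1335, 0.031, 0.064, 0, 0, 0, 0.6], [-0.1335, 0.031, 0.064, 0, 0, 0, 0.6]])

```text
clock: 2.18
position: [0.5882, -0.246, 0.147]
ee_rot: [0.658, 0.753, -0.003, -0.001]
ft_force: [-0.3, 0.2, 0.4]
grip_width: 0.8
grasp_force: 0.0
```

Run:
```python
from h import *
go(-106,-355,40,90)
c=optics.camera('top'); cv2.imwrite('pics/a1.png',c['color'][100:300,200:520,::-1].repeat(2,0).repeat(2,1))
```

```text
now stop [-108.8 -358.2] z 147.0 goal world [ 590. -242.   40.] shift mm [  3.4   3.3 106.9] turn [-0.0052  0.0018 -0.0056] t 2.18 F [-0.3  0.2  0.4] q [-0.21  0.52  0.72  1.59 -0.36  1.18  0.72]
```

View pics/a1.png

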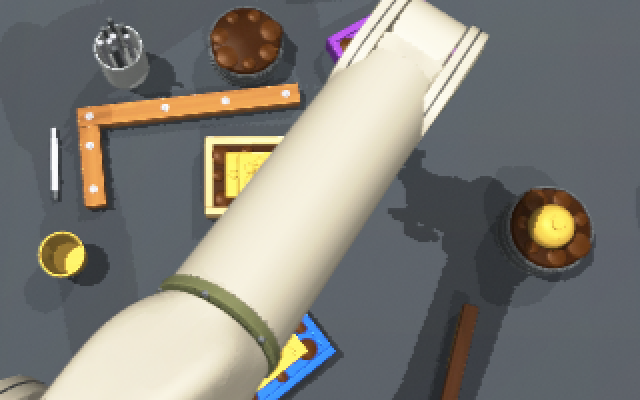

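The arm's forearm hides most of the tray. The tray's left end is still at crop (205–285, 137–215) and the gripper is to its right, clear of the purple tray and the pots. I'll lower.

Request:
jog_arm(increments=[[0.003, 0.003, 0.04, -0.005, 0.002, -0.006, 0.6], [0.003, 0.003, 0.08, -0.005, 0.002, -0.006, 0.6], [0.003, 0.003, 0.105, -0.005, 0.002, -0.006, 0.6], [0.003, 0.003, 0.112, -0.005, 0.002, -0.006, 0.6], [0.003, 0.003, 0.112, -0.005, 0.002, -0.006, 0.6]])

```text
clock: 2.65
position: [0.5917, -0.2358, 0.0371]
ee_rot: [0.653, 0.758, 0.002, -0.001]
ft_force: [0.7, -0.7, 0.9]
grip_width: 0.799
grasp_force: 0.0
```

Run:
```python
from h import *
go(-106,-195,35,90)
c=optics.camera('scene'); cv2.imwrite('pics/a2.png',c['color'][120:280,120:480,::-1].repeat(2,0).repeat(2,1))
```

```text
now stop [-103.8 -348.6] z 37.1 goal world [568. -84.  35.] shift mm [153.6  -1.    2.6] turn [ 0.0023 -0.0037  0.0074] t 2.65 F [ 0.7 -0.7  0.9] q [-0.17  0.64  0.64  1.66 -0.45  0.99  0.78]
```

View pics/a2.png

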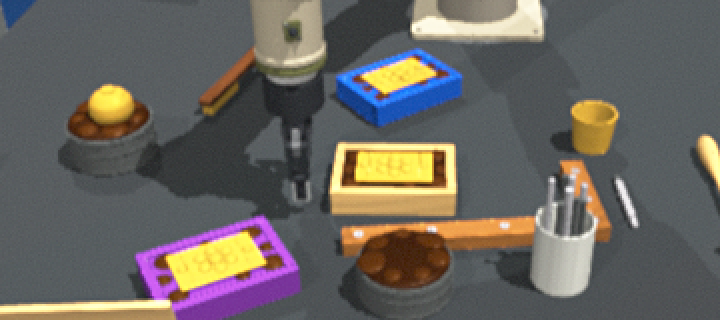

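The picture shows the fingers at crop (300,190), down beside the tray's right end and in line with it. I'll push along tool +x.

Request:
jog_arm(increments=[[0.012, 0, 0.002, 0, 0, 0.007, 0.6], [0.024, 0, 0.002, 0, 0, 0.007, 0.6], [0.036, 0, 0.002, 0, 0, 0.007, 0.6], [0.048, 0, 0.002, 0, 0, 0.007, 0.6], [0.06, 0, 0.002, 0, 0, 0.007, 0.6]])

```text
clock: 3.12
position: [0.5849, -0.1773, 0.0381]
ee_rot: [0.656, 0.755, 0.003, 0.003]
ft_force: [-0.1, -4.8, 2.2]
grip_width: 0.797
grasp_force: 2.9
```

Run:
```python
from h import *
go(-106,-195,35,90)
```

```text
now stop [-102.4 -289.7] z 38.1 goal world [568. -84.  35.] shift mm [94.7 -3.6  3.1] turn [ 0.0083 -0.0001 -0.0006] t 3.12 F [-0.1 -4.8  2.2] q [-0.28  0.59  0.65  1.74 -0.43  0.95  0.68]
```

Contact at about 5 N. I'll keep pushing.

Request:
jog_arm(increments=[[0.012, -0.001, 0.003, 0.008, 0, 0, 0.6], [0.024, -0.002, 0.003, 0.008, 0, 0, 0.6], [0.036, -0.003, 0.003, 0.008, 0, 0, 0.6], [0.048, -0.003, 0.003, 0.008, 0, 0, 0.6], [0.06, -0.003, 0.003, 0.008, 0, 0, 0.6]])

```text
clock: 3.53
position: [0.5733, -0.1195, 0.0355]
ee_rot: [0.656, 0.755, -0.0, 0.0]
ft_force: [1.6, -8.4, 6.2]
grip_width: 0.801
grasp_force: 4.3
```

Run:
```python
from h import *
go(-106,-176,35,90)
c=optics.camera('scene'); cv2.imwrite('pics/a3.png',c['color'][120:280,120:480,::-1].repeat(2,0).repeat(2,1))
```

```text
now stop [-105.8 -230.8] z 35.5 goal world [565. -65.  35.] shift mm [54.8 -0.3  0.4] turn [ 0.0003  0.0008 -0.0013] t 3.53 F [ 1.6 -8.4  6.2] q [-0.4   0.55  0.66  1.81 -0.41  0.92  0.58]
```

View pics/a3.png

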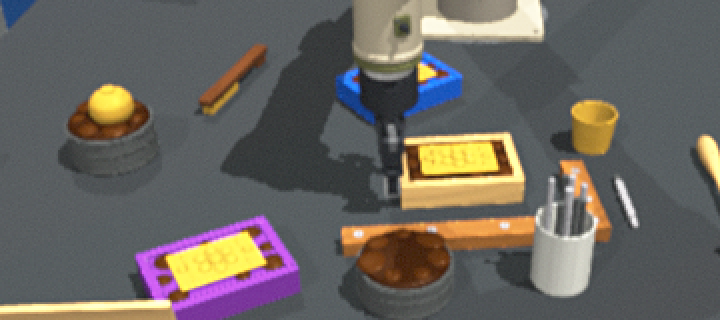

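The tray has slid and turned parallel to the long batten; it is now at crop (402–522, 135–205), with the fingers on its right end at (392,185). I'll continue.

Request:
jog_arm(increments=[[0.01, 0, 0, 0, 0, 0, 0.6], [0.02, 0, 0, 0, 0, 0, 0.6], [0.03, 0, 0, 0, 0, 0, 0.6], [0.037, 0, 0, 0, 0, 0, 0.6], [0.042, 0, 0, 0, 0, 0, 0.6]])

```text
clock: 4.0
position: [0.5672, -0.0774, 0.035]
ee_rot: [0.656, 0.755, -0.0, -0.0]
ft_force: [1.9, -7.5, 3.4]
grip_width: 0.799
grasp_force: 3.8
```

Run:
```python
from h import *
go(-106,-171,35,90)
```

```text
now stop [-105.9 -188.4] z 35.0 goal world [565. -60.  35.] shift mm [17.4 -0.1 -0. ] turn [-0.0007 -0.0004 -0.0005] t 4.0 F [ 1.9 -7.5  3.4] q [-0.48  0.52  0.66  1.84 -0.4   0.91  0.51]
```

Request:
jog_arm(increments=[[0.003, 0, 0, 0, 0, 0, 0.6], [0.006, 0, 0, 0, 0, 0, 0.6], [0.008, 0, 0, 0, 0, 0, 0.6], [0.01, 0, 0, 0, 0, 0, 0.6], [0.012, 0, 0, 0, 0, 0, 0.6]])

```text
clock: 4.42
position: [0.5655, -0.0664, 0.035]
ee_rot: [0.656, 0.755, -0.0, -0.0]
ft_force: [1.8, -6.9, 3.6]
grip_width: 0.802
grasp_force: 4.0
```

Request:
jog_arm(increments=[[0.001, 0, 0, 0, 0, 0, 0.6], [0.002, 0, 0, 0, 0, 0, 0.6], [0.003, 0, 0, 0, 0, 0, 0.6]])

```text
clock: 4.67
position: [0.5651, -0.0635, 0.035]
ee_rot: [0.656, 0.755, -0.0, -0.0]
ft_force: [2.1, -8.3, 4.1]
grip_width: 0.801
grasp_force: 4.0
```

Request:
jog_arm(increments=[[0.001, 0, 0, 0, 0, 0, 0.6], [0.002, 0, 0, 0, 0, 0, 0.6], [0.003, 0, 0, 0, 0, 0, 0.6], [0.004, 0, 0, 0, 0, 0, 0.6]])

```text
clock: 5.0
position: [0.5646, -0.0596, 0.035]
ee_rot: [0.656, 0.755, -0.0, -0.0]
ft_force: [1.0, -8.0, 4.0]
grip_width: 0.802
grasp_force: 4.0
```

Run:
```python
from h import *
go(-106,-171,35,90)
c=optics.camera('scene')
print('scene rel',rel(stop(c,(645,124,14))[0],tray(c,(560,32,14))[0]), tray(c,(560,32,14)))
```

```text
now stop [-106.  -170.3] z 35.0 goal world [565. -60.  35.] shift mm [-0.7  0.   0. ] turn [-0.0007 -0.0001 -0.0013] t 5.0 F [ 1. -8.  4.] q [-0.51  0.51  0.66  1.86 -0.39  0.9   0.47]
scene rel (array([ 277.08348302, -240.47993938]), np.float64(0.44878103785585355)) (array([540.94798556,  30.3698219 ,  18.87810379]), np.float64(0.0532334120593307))
```

Request:
jog_arm(increments=[[0.001, 0, 0, 0, 0, 0, 0.6], [0.002, 0, 0, 0, 0, 0, 0.6], [0.003, 0, 0, 0, 0, 0, 0.6], [0.004, 0, 0, 0, 0, 0, 0.6]])

```text
clock: 5.38
position: [0.5641, -0.0588, 0.035]
ee_rot: [0.657, 0.754, -0.001, 0.001]
ft_force: [4.4, -20.5, 0.7]
grip_width: 0.8
grasp_force: 10.6
```

The short side is home on the short batten (20 N, hand stopped). I'll back off, rise and swing to the near long side.

Request:
jog_arm(increments=[[-0.02, 0, 0, 0, 0, 0, 0.6], [-0.035, 0, 0, 0, 0, 0, 0.6], [-0.035, 0, -0.04, 0, 0, 0, 0.6], [-0.035, 0, -0.08, 0, 0, 0, 0.6], [-0.035, 0, -0.12, 0, 0, 0, 0.6]])

```text
clock: 5.8
position: [0.5677, -0.0886, 0.155]
ee_rot: [0.656, 0.755, -0.001, -0.003]
ft_force: [1.8, 0.5, -0.4]
grip_width: 0.797
grasp_force: 0.0
```

Run:
```python
from h import *
go(-205,-85,150,0)
```

```text
now stop [-107.  -199.5] z 155.0 goal world [455.  11. 150.] shift mm [114.4 -98.1   5.7] turn [-5.9000e-03  1.5000e-03  1.5701e+00] t 5.8 F [ 1.8  0.5 -0.4] q [-0.53  0.37  0.75  1.75 -0.27  1.13  0.44]
```

Request:
jog_arm(increments=[[0.115, -0.1, 0, 0, 0, 1.57, 0.6], [0.115, -0.1, 0, 0, 0, 1.57, 0.6], [0.115, -0.1, 0, 0, 0, 1.57, 0.6], [0.115, -0.1, 0, 0, 0, 1.57, 0.6], [0.115, -0.1, 0, 0, 0, 1.57, 0.6]])

```text
clock: 6.22
position: [0.4512, 0.0134, 0.154]
ee_rot: [0.83, 0.558, -0.001, -0.003]
ft_force: [0.0, -0.8, -0.0]
grip_width: 0.802
grasp_force: 0.0
```

Run:
```python
from h import *
go(-205,-85,150,0)
```

```text
now stop [-208.   -82.1] z 154.0 goal world [455.  11. 150.] shift mm [-1.   4.1  4. ] turn [-0.0055  0.0018  1.0424] t 6.22 F [ 0.  -0.8 -0. ] q [-0.91  0.02  0.81  2.06 -0.02  1.08 -0.49]
```

Request:
jog_arm(increments=[[-0.001, 0.004, 0.004, -0.005, 0.002, 1.042, 0.6], [-0.001, 0.004, 0.004, -0.005, 0.002, 1.042, 0.6], [-0.001, 0.004, 0.004, -0.005, 0.002, 1.042, 0.6], [-0.001, 0.004, 0.004, -0.005, 0.002, 1.042, 0.6], [-0.001, 0.004, 0.004, -0.005, 0.002, 1.042, 0.6]])

```text
clock: 6.63
position: [0.4565, 0.0091, 0.1503]
ee_rot: [0.962, 0.273, -0.0, -0.001]
ft_force: [-0.8, 0.7, -0.4]
grip_width: 0.802
grasp_force: 0.0
```

Run:
```python
from h import *
go(-205,-85,150,0)
```

```text
now stop [-203.4  -87.2] z 150.3 goal world [455.  11. 150.] shift mm [-0.6 -2.6  0.3] turn [-1.400e-03  1.000e-04  4.131e-01] t 6.63 F [-0.8  0.7 -0.4] q [-0.92  0.04  0.83  2.05 -0.03  1.06 -1.09]
```

Request:
jog_arm(increments=[[0, -0.002, 0, 0, 0, 0.413, 0.6], [0, -0.002, 0, 0, 0, 0.413, 0.6], [0, -0.002, 0, 0, 0, 0.413, 0.6], [0, -0.002, 0, 0, 0, 0.413, 0.6], [0, -0.002, 0, 0, 0, 0.413, 0.6]])

```text
clock: 7.05
position: [0.4555, 0.0107, 0.1503]
ee_rot: [0.997, 0.072, -0.0, -0.001]
ft_force: [-0.9, -0.9, -0.8]
grip_width: 0.802
grasp_force: 0.0
```

Run:
```python
from h import *
go(-205,-85,35,0)
c=optics.camera('scene'); cv2.imwrite('pics/a4.png',c['color'][120:280,200:500,::-1].repeat(2,0).repeat(2,1))
```

```text
now stop [-204.1  -85.5] z 150.3 goal world [455.  11.  35.] shift mm [ -0.8  -0.3 115.3] turn [-0.0012  0.0004  0.0042] t 7.05 F [-0.9 -0.9 -0.8] q [-0.94  0.04  0.84  2.06 -0.03  1.06 -1.51]
```

View pics/a4.png

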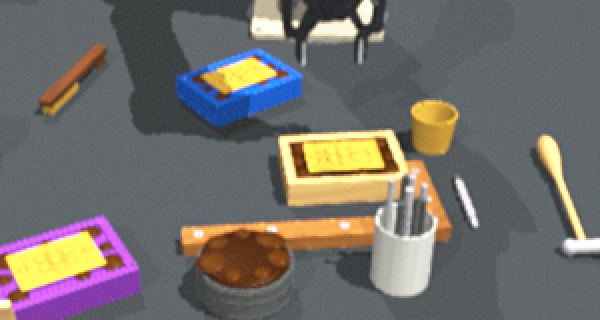

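The tray (crop 278–410, 130–205) sits against the short batten with a gap to the long one. The hand is above its near side, between the blue tray and the cup. I'll lower and push in +x.

Request:
jog_arm(increments=[[0, 0, 0.04, 0, 0, 0.004, 0.6], [0, 0, 0.08, 0, 0, 0.004, 0.6], [0, 0, 0.105, 0, 0, 0.004, 0.6], [0, 0, 0.115, 0, 0, 0.004, 0.6], [0, 0, 0.115, 0, 0, 0.004, 0.6]])

```text
clock: 7.52
position: [0.4545, 0.0095, 0.0337]
ee_rot: [0.997, 0.072, -0.002, 0.001]
ft_force: [-0.5, -0.1, 0.2]
grip_width: 0.798
grasp_force: 0.0
```

Request:
jog_arm(increments=[[0.01, 0, 0, 0, 0, 0, 0.6], [0.02, 0, 0, 0, 0, 0, 0.6], [0.03, 0, 0, 0, 0, 0, 0.6], [0.038, 0, 0, 0, 0, 0, 0.6], [0.046, 0, 0, 0, 0, 0, 0.6]])

```text
clock: 7.93
position: [0.502, 0.0164, 0.0365]
ee_rot: [0.997, 0.071, -0.001, -0.001]
ft_force: [-13.0, -2.5, 10.8]
grip_width: 0.801
grasp_force: 6.2
```

Run:
```python
from h import *
go(-126,-85,35,0)
```

```text
now stop [-157.3  -86.3] z 36.5 goal world [533.  22.  35.] shift mm [31.3 -1.3  1.4] turn [-0.0012  0.0018  0.0015] t 7.93 F [-13.   -2.5  10.8] q [-0.78  0.4   0.76  2.03 -0.36  0.85 -1.24]
```

Request:
jog_arm(increments=[[0.006, 0, 0.001, 0, 0, 0, 0.6], [0.012, 0, 0.001, 0, 0, 0, 0.6], [0.018, 0, 0.001, 0, 0, 0, 0.6], [0.023, 0, 0.001, 0, 0, 0, 0.6], [0.026, 0, 0.001, 0, 0, 0, 0.6]])

```text
clock: 8.35
position: [0.5285, 0.0202, 0.0354]
ee_rot: [0.997, 0.071, 0.0, -0.0]
ft_force: [-9.8, -1.6, 8.6]
grip_width: 0.803
grasp_force: 5.3
```

Request:
jog_arm(increments=[[0.001, 0, 0, 0, 0, 0, 0.6], [0.002, 0, 0, 0, 0, 0, 0.6], [0.003, 0, 0, 0, 0, 0, 0.6], [0.004, 0, 0, 0, 0, 0, 0.6]])

```text
clock: 8.68
position: [0.5314, 0.0206, 0.0353]
ee_rot: [0.997, 0.071, -0.001, -0.0]
ft_force: [-8.5, -0.3, 5.2]
grip_width: 0.798
grasp_force: 4.3
```

Run:
```python
from h import *
go(-126,-85,35,0)
```

```text
now stop [-127.6  -86.3] z 35.3 goal world [533.  22.  35.] shift mm [ 1.6 -1.2  0.3] turn [-0.0011  0.0013  0.0014] t 8.68 F [-8.5 -0.3  5.2] q [-0.74  0.46  0.73  1.95 -0.4   0.88 -1.23]
```

Request:
jog_arm(increments=[[0.001, 0, 0, 0, 0, 0, 0.6], [0.002, 0, 0, 0, 0, 0, 0.6], [0.003, 0, 0, 0, 0, 0, 0.6], [0.004, 0, 0, 0, 0, 0, 0.6]])

```text
clock: 9.02
position: [0.5336, 0.0209, 0.0351]
ee_rot: [0.997, 0.071, -0.003, -0.001]
ft_force: [-20.8, -2.4, 16.1]
grip_width: 0.804
grasp_force: 10.9
```

Request:
jog_arm(increments=[[0.001, 0, 0, 0, 0, 0, 0.6], [0.002, 0, 0, 0, 0, 0, 0.6]])

```text
clock: 9.18
position: [0.5337, 0.0209, 0.0347]
ee_rot: [0.997, 0.071, -0.005, -0.001]
ft_force: [-30.4, -3.1, 21.9]
grip_width: 0.798
grasp_force: 15.2
```

Request:
jog_arm(increments=[[-0.015, 0, 0, 0, 0, 0, 0.6], [-0.035, 0, 0, 0, 0, 0, 0.6], [-0.055, 0, -0.02, 0, 0, 0, 0.6], [-0.085, 0, -0.06, 0, 0, 0, 0.6], [-0.085, 0, -0.1, 0, 0, 0, 0.6]])

```text
clock: 9.6
position: [0.4512, 0.0083, 0.1271]
ee_rot: [0.998, 0.07, -0.002, 0.001]
ft_force: [0.5, 2.0, 1.0]
grip_width: 0.799
grasp_force: 0.0
```

Run:
```python
from h import *
c=optics.camera('top'); go(-106,-200,150,90)
np.savez('top1.npz',**c)
s,e=stop(c,(645,124,14)); t,e2=tray(c,(600,37,14)); print(s,e,t,e2,'rel',rel(s,t),rel(S,t))
cv2.imwrite('pics/a5.png',cv2.resize(c['color'][110:260,170:390,::-1],None,fx=3.6,fy=3.6,interpolation=cv2.INTER_CUBIC))
```

```text
now stop [-203.8  -87.9] z 136.3 goal world [569. -89. 150.] shift mm [ 98.2 111.8 -13.3] turn [ 0.0034 -0.0106 -1.5735] t 9.65 F [ 3.7 -1.   6.2] q [-0.98  0.06  0.9   2.08 -0.06  1.02 -1.48]
[648.29101645 124.69682076  12.94081401] 0.019233841559657145 [601.57019266  35.62815711  13.36662832] 0.1614466191159401 rel (array([-57.82423155, -82.29471712]), np.float64(0.004258143147704238)) (array([-56.01425067, -81.23496702]), np.float64(-0.007133716784231883))
```

View pics/a5.png

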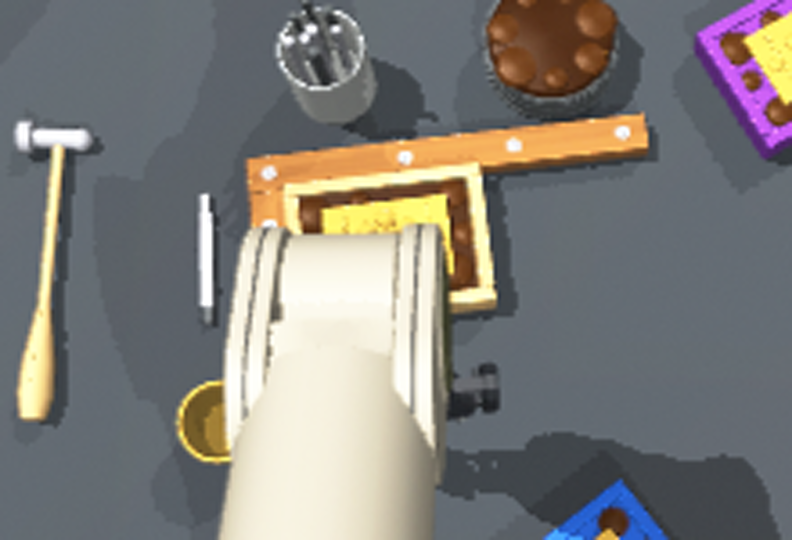

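The tray (crop 285–495, 165–310) is against the long batten and close to the short one; the arm hides the rest. I'll confirm the short side with a gentle +y press, which means swinging to the right end.

Run:
```python
from h import *
go(-65,-210,150,90)
```

```text
now stop [-203.8  -87.9] z 136.3 goal world [611. -93. 150.] shift mm [139.2 121.7 -13. ] turn [ 0.0034 -0.0106 -1.5735] t 9.65 F [ 3.7 -1.   6.2] q [-0.98  0.06  0.9   2.08 -0.06  1.02 -1.48]
```

Request:
jog_arm(increments=[[0.139, 0.122, -0.013, 0, 0, -1.57, 0.6], [0.139, 0.122, -0.013, 0, 0, -1.57, 0.6], [0.139, 0.122, -0.013, 0, 0, -1.57, 0.6], [0.139, 0.122, -0.013, 0, 0, -1.57, 0.6], [0.139, 0.122, -0.013, 0, 0, -1.57, 0.6]])

```text
clock: 10.07
position: [0.6035, -0.0858, 0.1413]
ee_rot: [0.944, 0.331, 0.001, 0.0]
ft_force: [0.3, 0.8, 1.7]
grip_width: 0.798
grasp_force: 0.0
```

Run:
```python
from h import *
go(-65,-210,150,90)
```

```text
now stop [ -71.2 -201.7] z 141.3 goal world [611. -93. 150.] shift mm [ 1.1 10.3 -8.7] turn [ 0.0024 -0.0014 -1.037 ] t 10.07 F [0.3 0.8 1.7] q [-0.54  0.48  0.78  1.68 -0.36  1.14 -0.55]
```

Request:
jog_arm(increments=[[0.001, 0.01, 0, 0, 0, -1.037, 0.6], [0.001, 0.01, 0, 0, 0, -1.037, 0.6], [0.001, 0.01, 0, 0, 0, -1.037, 0.6], [0.001, 0.01, 0, 0, 0, -1.037, 0.6], [0.001, 0.01, 0, 0, 0, -1.037, 0.6]])

```text
clock: 10.48
position: [0.6092, -0.0935, 0.1416]
ee_rot: [0.797, 0.604, 0.001, 0.001]
ft_force: [0.9, -0.7, -0.7]
grip_width: 0.798
grasp_force: 0.0
```

Run:
```python
from h import *
go(-65,-210,150,90)
```

```text
now stop [ -66.6 -210.1] z 141.6 goal world [611. -93. 150.] shift mm [ 0.8  1.4 -8.4] turn [ 0.0031  0.001  -0.4142] t 10.48 F [ 0.9 -0.7 -0.7] q [-0.42  0.45  0.65  1.65 -0.3   1.13  0.03]
```

Request:
jog_arm(increments=[[0.001, 0.001, 0, 0, 0, -0.414, 0.6], [0.001, 0.001, 0, 0, 0, -0.414, 0.6], [0.001, 0.001, 0, 0, 0, -0.414, 0.6], [0.001, 0.001, 0, 0, 0, -0.414, 0.6], [0.001, 0.001, 0, 0, 0, -0.414, 0.6]])

```text
clock: 10.9
position: [0.6103, -0.0927, 0.1417]
ee_rot: [0.657, 0.754, 0.001, 0.001]
ft_force: [0.2, 0.0, 0.5]
grip_width: 0.799
grasp_force: 0.0
```

Run:
```python
from h import *
go(-65,-205,35,90)
```

```text
now stop [ -65.4 -209.5] z 141.7 goal world [610. -88.  35.] shift mm [4.700e+00 1.000e-01 1.067e+02] turn [ 0.003   0.0013 -0.0045] t 10.9 F [0.2 0.  0.5] q [-0.36  0.44  0.56  1.65 -0.25  1.12  0.4 ]
```

Request:
jog_arm(increments=[[0, 0, 0.035, 0.003, 0, -0.004, 0.6], [0, 0, 0.07, 0.003, 0, -0.004, 0.6], [0, 0, 0.1, 0.003, 0, -0.004, 0.6], [0.005, 0, 0.107, 0.003, 0, -0.004, 0.6], [0.01, 0, 0.107, 0.003, 0, -0.004, 0.6]])

```text
clock: 11.32
position: [0.6067, -0.0827, 0.0317]
ee_rot: [0.657, 0.754, -0.003, -0.002]
ft_force: [0.8, 0.5, 0.0]
grip_width: 0.801
grasp_force: 0.0
```

Request:
jog_arm(increments=[[0.008, 0, 0, 0, 0, 0, 0.6], [0.015, 0, 0, 0, 0, 0, 0.6], [0.02, 0, 0, 0, 0, 0, 0.6], [0.024, 0, 0, 0, 0, 0, 0.6], [0.026, 0, 0, 0, 0, 0, 0.6]])

```text
clock: 11.73
position: [0.6042, -0.0561, 0.0338]
ee_rot: [0.656, 0.754, -0.001, -0.0]
ft_force: [-0.5, -0.1, 0.4]
grip_width: 0.801
grasp_force: 0.0
```

Run:
```python
from h import *
go(-65,-169.5,35,90)
```

```text
now stop [ -66.3 -172.4] z 33.8 goal world [605. -53.  35.] shift mm [ 2.9  1.3 -1.2] turn [-0.0019  0.0008 -0.002 ] t 11.73 F [-0.5 -0.1  0.4] q [-0.38  0.55  0.51  1.74 -0.32  0.93  0.4 ]
```

Request:
jog_arm(increments=[[0.001, 0, 0, 0, 0, 0, 0.6], [0.002, 0, 0, 0, 0, 0, 0.6], [0.003, 0, 0, 0, 0, 0, 0.6], [0.004, 0, 0, 0, 0, 0, 0.6], [0.004, 0, 0, 0, 0, 0, 0.6]])

```text
clock: 12.15
position: [0.6031, -0.0537, 0.0328]
ee_rot: [0.657, 0.754, -0.002, -0.001]
ft_force: [-0.5, -2.2, 1.3]
grip_width: 0.799
grasp_force: 0.6
```

Request:
jog_arm(increments=[[0.001, 0, 0, 0, 0, 0, 0.6], [0.002, 0, 0, 0, 0, 0, 0.6], [0.003, 0, 0, 0, 0, 0, 0.6]])

```text
clock: 12.4
position: [0.6028, -0.0535, 0.0328]
ee_rot: [0.657, 0.754, -0.003, 0.001]
ft_force: [2.3, -12.5, -1.9]
grip_width: 0.8
grasp_force: 6.4
```

Firm contact at the same hand position as the first press: home on the short batten too. I'll retreat clear and look once more.

Request:
jog_arm(increments=[[-0.02, 0, 0, 0, 0, 0, 0.6], [-0.04, 0, 0, 0, 0, 0, 0.6], [-0.06, 0, -0.04, 0, 0, 0, 0.6], [-0.08, -0.04, -0.08, 0, 0, 0, 0.6], [-0.1, -0.08, -0.12, 0, 0, 0, 0.6]])

```text
clock: 12.82
position: [0.5612, -0.1446, 0.1278]
ee_rot: [0.657, 0.754, -0.002, -0.0]
ft_force: [1.2, -0.9, 0.7]
grip_width: 0.802
grasp_force: 0.0
```

Request:
jog_arm(increments=[[-0.04, -0.005, -0.01, 0, 0, 0, 0.6], [-0.08, -0.01, -0.02, 0, 0, 0, 0.6], [-0.12, -0.015, -0.03, 0, 0, 0, 0.6], [-0.16, -0.02, -0.04, 0, 0, 0, 0.6], [-0.16, -0.02, -0.04, 0, 0, 0, 0.6]])

```text
clock: 13.23
position: [0.5611, -0.3147, 0.1697]
ee_rot: [0.66, 0.751, -0.003, 0.002]
ft_force: [-2.2, -2.1, 1.0]
grip_width: 0.8
grasp_force: 0.0
```

Run:
```python
from h import *
c=optics.camera('top'); go(-106,-200,150,90)
s,e=stop(c,(645,124,14)); t,e2=tray(c,(600,37,14)); print(s,e,t,e2,'rel',rel(s,t),rel(S,t))
cv2.imwrite('pics/a6.png',cv2.resize(c['color'][90:340,170:510,::-1],None,fx=2.3,fy=2.3,interpolation=cv2.INTER_CUBIC))
```

```text
now stop [-143.9 -418.5] z 168.4 goal world [569. -89. 150.] shift mm [219.   35.6  17.3] turn [-0.0029  0.0044 -0.0105] t 13.28 F [ 0.  -0.1 -0.9] q [-0.04  0.48  0.64  1.55 -0.29  1.2   0.78]
[647.01676587 124.64012856  13.5521843 ] 0.0047935613635509975 [599.2946397   36.54372055  13.92064145] 0.004364653111596699 rel (array([-59.18703569, -80.84103683]), np.float64(0.003684571441052249)) (array([-58.13879903, -80.00912368]), np.float64(-0.0015935855289428424))
```

View pics/a6.png

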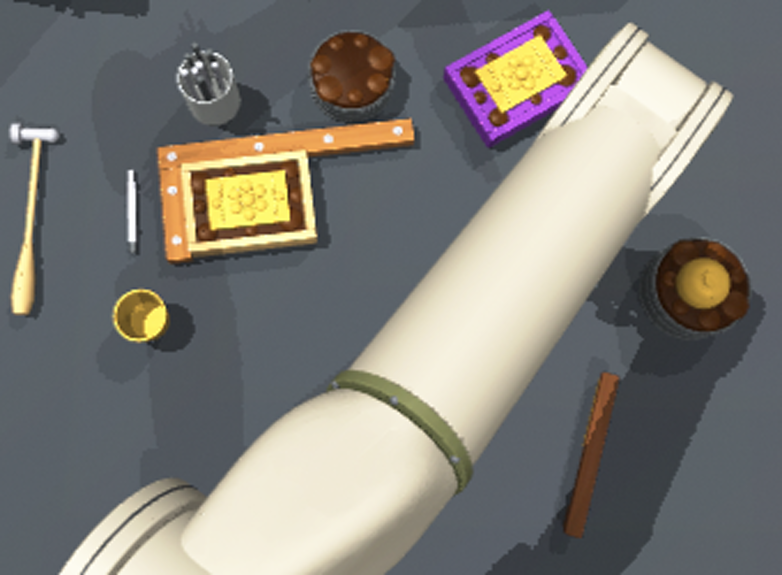

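The tray (crop 180–317, 150–258) sits in the corner, measured at (-58.1, -80.0) mm and about 0.002 rad from square. The bystanders look undisturbed and the hand is clear.

```bash
python3 -c "
from workcell import workorder
print(workorder.hand_in())"
```

```text
the job is handed in; nothing more can be done
None
```

I pushed the pitch tray home into the inside corner of the bench stop and handed the job in at about 13 s; the final camera check put it within 1 mm of both battens and about 0.002 rad from square, with the hand clear and the bystanders apparently where they were, though the hand-in returned no verdict.

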